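# Fit the diffuser and the louvre to the set lamp

## Robot

A 7-joint arm with a two-finger parallel gripper is mounted at the origin on the work surface. World frame = base frame: x ahead of the robot, y to its left, z up, the work surface at z = 0. Lengths are in m, angles in rad, forces in N, time in s.
With the tool pointing down it reaches from about 0.425 to 0.925 m from the base axis. Payload 6.8 kg.
Tool frame: the origin (TCP) lies on the centre line of the jaws, within the pads' length; the fingertips stand bot.tip_reach ahead of it and the grasp point (between the pads) lies 3 mm ahead of it (bot.tip_reach is the distance from the TCP to the fingertips, in m); z points along the fingers, y is the line along which they close (so a half turn about z gives the same grasp; the last joint's range is limited). The gripper opens to 85 mm and grips with 20 to 120 N. Pads are 22 mm wide; open, the fingers measure 114 mm over their backs; the gripper's body (76 mm by 85 mm) begins 54 mm behind the grasp point. The pads swing forward as they close: fully open they stand 13 mm farther back than shut.
Start: joints at [1.079, 0.477, 0.022, 1.555, -0.011, 1.109, -0.083], TCP at [0.253, -0.626, 0.233] pointing down, gripper open.
Joint ranges: [-2.96, 2.96], [-0.34, 2.1], [-1.41, 1.46], [0.24, 2.44], [-1.37, 4.51], [0.17, 1.92], [-2.96, 2.96]. Speed limits (rad/s): [2.39, 2.39, 3.14, 3.14, 3.14, 3.14, 3.14].

## Interface

Orientations are given as a unit quaternion [w, x, y, z].
In Python, from station import bot gives the robot as it stands.
- The arm moves only by the tool jog_arm, never from a script. Its argument "deltas" is a list of rows, each a list of 7 numbers: the shift along the world's x, y, z in m, then the turn, a rotation vector about the world's x, y, z in rad, then the opening, from 0 (shut) to 1 (fully open). In form: [[x, y, z, rx, ry, rz, grip], ...]. A call has 1 to 10 rows; each row shifts and turns the commanded pose from where the row before left it; what a row does not reach is not made up. A row lasts 1/10 s, in which the tool goes at most 50 mm and 8.59 degrees, less where a joint would pass 70% of its speed; a pose out of reach is approached as far as the arm can. A call with a gripper value outside its range is refused whole. The fingers move at their own pace and stop on an object; "newtons" is the grip in N (left out, the last holds). Time passes only in rows, so rows that do not move let the fingers close. It gives the time, the measured TCP pose, the force, the opening and the grip force at its end, in the units of the state.
- bot.get_obs(): the state, without advancing time (a new reading comes with each control period).
- bot.read_camera(name): name is "scene" or "top"; returns a dict with "img" (480x640x3 uint8, red, green, blue), "K" (3x3 intrinsics, pixels), "eye" and "attitude" of the camera in the world. Camera axes: x right, y down, z forward; pixel columns grow to the right and rows downward; lengths in m; the calibration is good to about 2 mm. A picture is of the moment at which its call begins. There is no depth.
- bot.hand_in(): hands the job in; it is judged then, once.
The state is a dict: "t": time; "q": joint angles; "joint_vel": joint speeds; "joint_torque": joint torques, N m; "eef_pos": TCP position; "tool_rot": TCP orientation; "contact_force": force on the tool from outside, world axes, zero at the start; "torque": the same for the moment, N m; "gripper_width": opening from 0.0 (shut) to 1.0 (fully open); "grasp_force": force on a finger pad.
Only numpy, scipy, OpenCV 4.12 (cv2) and the standard library are available. Lean on these libraries where they do the work, as an engineer would, in place of code of your own. Each camera call takes 0.05 s, during which the arm holds its last target. There are 200 camera calls.

## Task

Get the little panel lamp ready to light the miniature set: take the framed diffuser and the egg-crate louvre out of their wooden caddy and slide each down into the lamp's accessory channel that matches its thickness, fully home on the channel's floor. Lower them in, do not let them drop, and leave the other things on the bench where they are.

Things in the scene. Friction and masses are not known exactly. Their poses are not given: they have to be found in the camera images.
- lamp: Small LED panel lamp on a yoke, fixed; origin under the centre of its round base (136 mm across), its lit face looks to -x. The black head, 140 mm wide, 70 to 165 mm above the bench, is aimed 30 degrees down. On the lit face an aluminium holder has two parallel channels, one in front of the other, open at the top, closed by a floor below; they lean 30 degrees from vertical.
- narrow_channel (a point): Mouth centre of the inner, narrow channel, next to the lit face. Axes: z up out of the channel along the sliding direction (30 degrees from vertical), x across its thickness, into the lamp, y along its width. Clear inside 11.5 mm (x) by 124 mm (y), floor 74 mm below the mouth; flared lead-ins end 11 mm above the mouth. Only the outer 10 mm of a part's side edges are held.
- wide_channel (a point): Mouth centre of the outer, wide channel, 20.5 mm in front of the narrow one (towards its -x), same axes. Clear inside 23.5 mm (x) by 124 mm (y), floor 74 mm below the mouth. The rib between the channels is 3 mm thick.
- diffuser_mid (a point): Centre of the diffuser's frame: white pane in an aluminium frame 8 mm thick (x), 120 mm wide (y), 80 mm high (z), 100 g, standing on edge in the caddy. Axes: x through its thickness, y along its width, z up towards its tab. It is 40 mm above the frame's lower edge; fully home it lies 34 mm below the channel's mouth. Either way round will do.
- diffuser_tab (a point): Where to grip the diffuser: middle of its pull tab, a plate 8 mm thick (x), 30 mm wide (y), standing 42 mm up from the frame's top edge, 32 mm off-centre towards the diffuser's -y. This point is 24 mm above the frame's top edge, 104 mm above its lower edge; the tab ends 18 mm higher. Same axes.
- louvre_mid (a point): Centre of the egg-crate louvre's frame: black with a lattice of thin blades, 20 mm thick (x), 120 mm wide (y), 80 mm high (z), 120 g, standing on edge in the caddy; axes as the diffuser's. 40 mm above its lower edge; fully home it lies 34 mm below the channel's mouth. Either way round will do.
- louvre_tab (a point): Where to grip the louvre: middle of its pull tab, 12 mm thick (x), 30 mm wide, standing 42 mm up from the frame's top edge, 32 mm off-centre towards the louvre's +y; with both parts the same way round the tabs stand side by side, clear of each other. 24 mm above the frame's top edge, 104 mm above its lower edge.
- caddy: Fixed plywood caddy, 128 (x) by 150 (y) by 58 mm high, origin at the centre of its underside. Two slots along its y, floor 10 mm above the bench, walls beside them 50 mm high: one 11.5 mm wide at x = -32 mm holds the diffuser, one 24 mm wide at x = +28 mm the louvre, both same way round as the caddy.
- tape_roll: Bystander: roll of grey cloth tape lying flat, 96 mm across, 48 mm high; origin at the centre of its underside.
- model_column: Bystander: white plaster model column standing upright, 44 mm across, 106 mm high; origin at the centre of its underside.
- screwdriver: Bystander: screwdriver lying on the bench, about 200 mm long; origin at the underside near its middle, x along it.
Mind the look-alikes: they are no part of the job. Of the things like the part that bears diffuser_mid, leave any that is green; of the rest the smaller one is meant.

How it is judged:
By the outcome, as a careful person would: the job done as asked, in the order asked, and still so for the second after the job is handed in, with the robot touching nothing.
It also fails if it takes over 64 s, if anything falls off the work surface, if the arm or the gripper's body presses on something with over 40 N, if the wrist force passes 120 N, or if a joint passes its speed limit or range.

## Working session

There is one attempt and no reset: what is moved stays moved. The work goes in short steps, Python scripts to look and compute and a tool call to move; the robot and the scene stay as the last step left them, time stands still between calls to the robot, and variables do not carry over. Pictures are saved under pics/ and viewed, at most 10 in all, crops included, and the job is handed in when it is done.

Besides the shell and the picture viewer there is one more tool, called after ">>>" as name(argument=value, ...), one argument or row to a line, values as JSON. jog_arm: Moves the arm, as the interface text tells. Its arguments: {"type":"object","properties":{"deltas":{"type":"array"},"newtons":{"type":"number"}},"required":["deltas"]}

```bash
mkdir -p pics; ls; python3 - <<'E'
from station import bot
import cv2,numpy as np
print(bot.get_obs()); print(bot.tip_reach)
for n in("scene","top"):
    c=bot.read_camera(n); cv2.imwrite(f"pics/{n}0.png",c["img"][:,:,::-1]); print(n,c["K"],c["eye"],c["attitude"])
E
```

```text
pics
{'t': 0.0, 'q': array([ 1.07888639,  0.47781159,  0.02235183,  1.55645781, -0.01149641,
        1.1092907 , -0.08308259]), 'joint_vel': array([ 1.59064488e-03,  8.58351018e-04, -2.73814017e-04, -2.31360406e-04,
        6.56916028e-05, -8.22935151e-04, -6.46674607e-04]), 'joint_torque': array([-9.73539718e-04, -5.96460772e+01,  1.60763741e+00, -2.81199574e+01,
        1.24432016e-02,  9.40080383e-03,  2.78248336e-05]), 'eef_pos': array([ 0.25251481, -0.62535136,  0.23191556]), 'tool_rot': array([-8.85882516e-04,  9.81639426e-01,  1.90743785e-01, -2.46477716e-04]), 'contact_force': array([-0.56283844,  0.33868248,  0.00504694]), 'torque': array([0.00043921, 0.00749799, 0.00680104]), 'grasp_force': 0.0, 'gripper_width': 1.0019012996563528}
0.022
scene [[549.32536242   0.         326.32211969]
 [  0.         549.32536242 233.94005016]
 [  0.           0.           1.        ]] [1.03437883 0.19301297 0.92998248] [-0.16375257  0.54588141  0.78809997 -0.23258766]
top [[580.12586687   0.         321.26678976]
 [  0.         580.12586687 238.57748356]
 [  0.           0.           1.        ]] [ 0.38511993 -0.01519136  1.14659939] [-0.0435259   0.71585002 -0.69588902  0.03745286]
```

View pics/scene0.png

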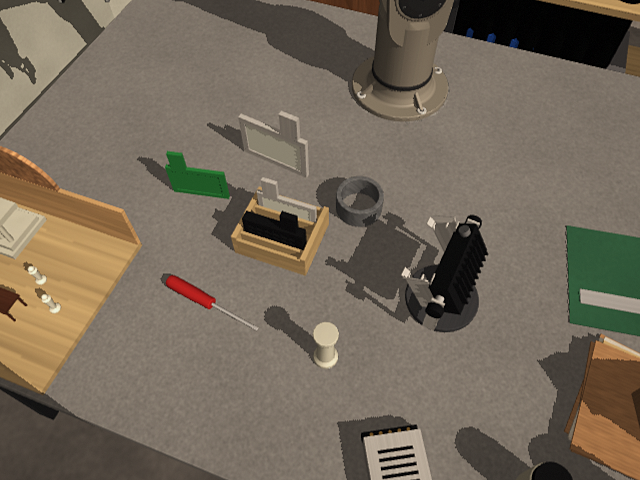

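View pics/top0.png

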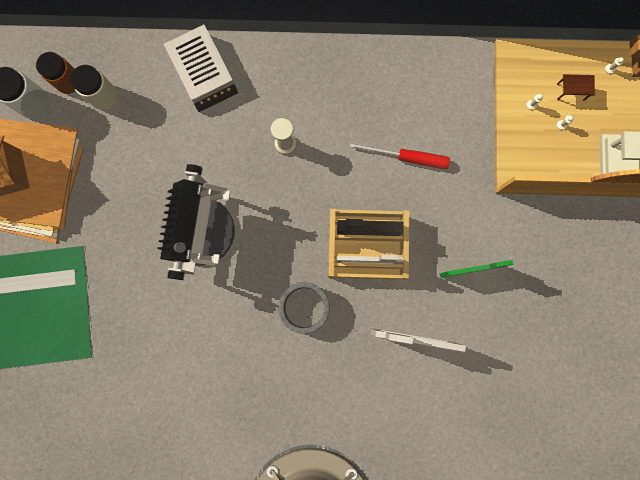

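The scene view shows the caddy at about (280,235), with the white diffuser tab at (268,185) and the louvre tab at (289,220). The lamp is at (455,270). A larger white frame stands free at (275,145) and a green one at (195,180); both are decoys. In the top view the caddy is at (369,243), with the diffuser on its lower side, and the lamp is at (195,225) facing right (-y).

```bash
cat > h.py <<'E'
import numpy as np,cv2
from scipy.spatial.transform import Rotation as R
from station import bot
def rot(q): q=np.array(q); return R.from_quat([q[1],q[2],q[3],q[0]])
def cam(n):
    c=bot.read_camera(n); c["R"]=rot(c["attitude"]); return c
def ray(c,u,v):
    d=c["R"].apply([(u-c["K"][0,2])/c["K"][0,0],(v-c["K"][1,2])/c["K"][1,1],1.]); return np.array(c["eye"]),d/np.linalg.norm(d)
def plane(c,u,v,z):
    e,d=ray(c,u,v); return e+d*(z-e[2])/d[2]
def proj(c,p):
    x=c["R"].inv().apply(np.atleast_2d(p)-c["eye"]); return (x[:,:2]/x[:,2:])*c["K"][0,0]+c["K"][:2,2]
def tri(a,ua,b,ub):
    (e1,d1),(e2,d2)=ray(a,*ua),ray(b,*ub)
    s=np.linalg.lstsq(np.c_[d1,-d2],e2-e1,rcond=None)[0]; p,q=e1+s[0]*d1,e2+s[1]*d2
    return (p+q)/2,np.linalg.norm(p-q)
def crop(img,x0,x1,y0,y1,s): # s: scale; ticks every 10 px
    o=cv2.resize(img[y0:y1,x0:x1,::-1],None,fx=s,fy=s,interpolation=cv2.INTER_CUBIC)
    for x in range(-(-x0//10)*10,x1,10): cv2.line(o,(int((x-x0+.5)*s),0),(int((x-x0+.5)*s),6 if x%50 else 16),(0,255,255),1)
    for y in range(-(-y0//10)*10,y1,10): cv2.line(o,(0,int((y-y0+.5)*s)),(6 if y%50 else 16,int((y-y0+.5)*s)),(0,255,255),1)
    return o
def mosaic(f,*t):
    h=max(a.shape[0] for a in t); cv2.imwrite(f,np.hstack([np.pad(a,((0,h-a.shape[0]),(0,0),(0,0))) for a in t]))
E
python3 - <<'E'
from h import *
t=cam("top");s=cam("scene")
mosaic("pics/m1.png",crop(t["img"],150,250,155,290,4),crop(s["img"],400,500,205,335,4))
mosaic("pics/m2.png",crop(t["img"],322,422,200,290,4),crop(s["img"],228,328,170,280,4))
for p in [(369,243),(189,225)]: print(plane(t,*p,.09))
print(proj(t,[[0,0,0]]))
E
```

```text
[ 0.50087311 -0.09194289  0.09      ]
[0.5249517  0.23982561 0.09      ]
[[311.60007594 510.43671213]]
```

View pics/m1.png

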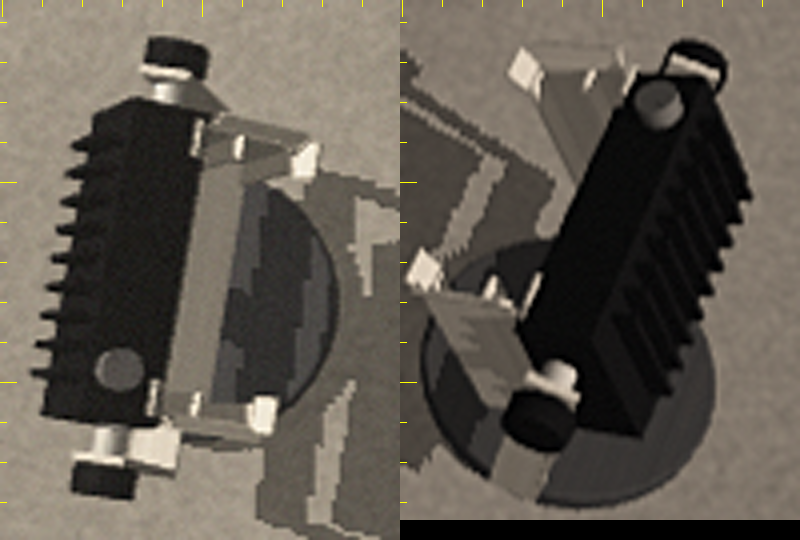

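View pics/m2.png

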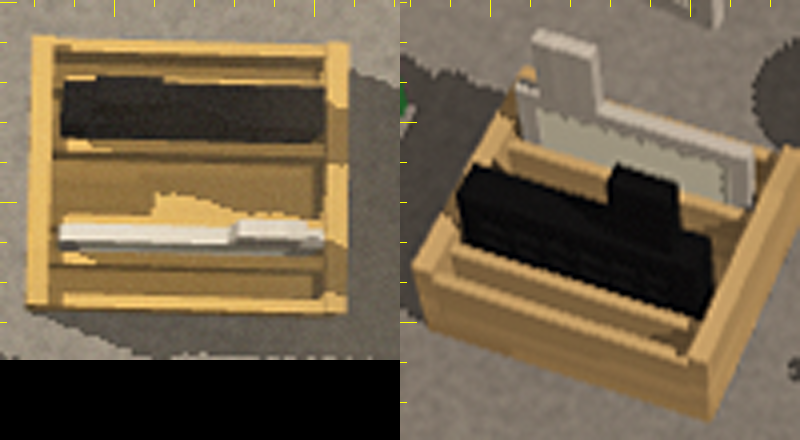

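The first mosaic shows the lamp holder's pale lead-ins in both views: back, rib and front at each end. In the crops, the top-view rib ends are at (238,148) and (196,403), and the scene-view rib ends are at (491,290) and (590,78). The second mosaic shows the diffuser tab top at (270,229) in the top view and (567,42) in the scene view, and the louvre frame at about (193,110).

```bash
python3 - <<'E'
from h import *
np.set_printoptions(precision=4,suppress=True)
t=cam("top");s=cam("scene")
T1=lambda X,Y:(150+X/4-.5,155+Y/4-.5); S1=lambda X,Y:(400+(X-400)/4-.5,205+Y/4-.5)
T2=lambda X,Y:(322+X/4-.5,200+Y/4-.5); S2=lambda X,Y:(228+(X-400)/4-.5,170+Y/4-.5)
P={}
for k,a,b in [("backN",(199,138),(533,290)),("backF",(153,397),(630,80)),("ribN",(238,148),(491,290)),("ribF",(196,403),(590,78)),("frN",(305,160),(424,270)),("frF",(263,415),(523,68)),("knobN",(177,57),(540,412)),("knobF",(105,480),(698,65))]:
    P[k],e=tri(t,T1(*a),s,S1(*b)); print(k,P[k],e)
for k in("rib","fr","back","knob"):
    d=P[k+"N"]-P[k+"F"]; print(k,np.linalg.norm(d),np.degrees(np.arctan2(d[1],d[0])),(P[k+"N"]+P[k+"F"])/2)
for k,a,b in [("dtab",(270,229),(567,42)),("dfrL",(60,236),(748,148)),("ltab",(130,85),(645,172))]: print(k,*tri(t,T2(*a),s,S2(*b)))
for n,a,z in[("c++",(32,37),.058),("c-+",(27,306),.058),("c+-",(350,45),.058),("c--",(347,313),.058),("L++",(62,80),.09),("L+-",(325,90),.09),("L--",(325,142),.09),("L-+",(62,136),.09),("dtab",(270,229),.132),("dfr+",(60,236),.09)]: print(n,plane(t,*T2(*a),z))
E
```

```text
backN [0.5795 0.2084 0.1582] 0.0012857599662416928
backF [0.4664 0.2218 0.1583] 0.0019210613097397882
ribN [0.5781 0.1932 0.1459] 0.002459615469535342
ribF [0.465  0.2055 0.1494] 0.0013342826573236332
frN [0.5748 0.1649 0.1391] 0.0022643980994108276
frF [0.4617 0.1777 0.1381] 0.0028519528295153844
knobN [0.6199 0.225  0.1375] 0.000906204940531901
knobF [0.4312 0.2477 0.1347] 0.0004816088960981948
rib 0.11378424375153963 -6.203648346728088 [0.5216 0.1994 0.1476]
fr 0.1138664820379995 -6.482691274201962 [0.5183 0.1713 0.1386]
back 0.11388851024542876 -6.766870872847954 [0.523  0.2151 0.1583]
knob 0.19004467034983774 -6.8527857583567915 [0.5255 0.2363 0.1361]
dtab [ 0.4732 -0.1251  0.1331] 0.0016932590158267031
dfrL [ 0.4714 -0.0353  0.0911] 0.004421406713248096
ltab [ 0.5337 -0.0613  0.1412] 3.24707900252536e-05
c++ [ 0.5677 -0.018   0.058 ]
c-+ [ 0.44   -0.0191  0.058 ]
c+- [ 0.568  -0.1689  0.058 ]
c-- [ 0.441 -0.169  0.058]
L++ [ 0.5427 -0.0323  0.09  ]
L+- [ 0.5414 -0.1532  0.09  ]
L-- [ 0.5173 -0.1535  0.09  ]
L-+ [ 0.5168 -0.0329  0.09  ]
dtab [ 0.473  -0.1244  0.132 ]
dfr+ [ 0.4708 -0.0332  0.09  ]
```

>>> jog_arm(
  deltas=[
    [0.011,0.025,0,0,0,0.06,0.5],
    [0.011,0.025,0,0,0,0.06,0.5],
    [0.011,0.025,0,0,0,0.06,0.5],
    [0.011,0.025,0,0,0,0.06,0.5],
    [0.011,0.025,0,0,0,0.06,0.5],
    [0.011,0.025,0,0,0,0.06,0.5],
    [0.011,0.025,0,0,0,0.06,0.5],
    [0.011,0.025,0,0,0,0.06,0.5],
    [0.011,0.025,0,0,0,0.06,0.5],
    [0.011,0.025,0,0,0,0.06,0.5],
  ],
  newtons=40,
)

```text
t: 1.3
eef_pos: [0.3635, -0.3742, 0.233]
tool_rot: [0.0, 0.88, 0.474, 0.0]
contact_force: [0.3, 0.5, -0.4]
gripper_width: 0.501
grasp_force: 0.0
```

>>> jog_arm(
  deltas=[
    [0.011,0.025,0,0,0,0.06,0.5],
    [0.011,0.025,0,0,0,0.06,0.5],
    [0.011,0.025,0,0,0,0.06,0.5],
    [0.011,0.025,0,0,0,0.06,0.5],
    [0.011,0.025,0,0,0,0.06,0.5],
    [0.011,0.025,0,0,0,0.06,0.5],
    [0.011,0.025,0,0,0,0.06,0.5],
    [0.011,0.025,0,0,0,0.06,0.5],
    [0.011,0.025,0,0,0,0.06,0.5],
    [0.011,0.025,0,0,0,0.047,0.5],
  ],
)

```text
t: 2.3
eef_pos: [0.4733, -0.1237, 0.233]
tool_rot: [0.0, 0.705, 0.709, 0.0]
contact_force: [-0.0, 0.0, 0.7]
gripper_width: 0.5
grasp_force: 0.0
```

>>> jog_arm(
  deltas=[
    [0,-0.001,-0.03,0,0,0,0.5],
    [0,0,-0.03,0,0,0,0.5],
    [0,0,-0.025,0,0,0,0.5],
    [0,0,-0.018,0,0,0,0.5],
    [0,0,-0.01,0,0,0,0.5],
    [0,0,0,0,0,0,0.5],
  ],
)

```text
t: 2.9
eef_pos: [0.4721, -0.126, 0.1189]
tool_rot: [-0.001, 0.707, 0.708, -0.0]
contact_force: [-0.8, -0.4, -0.4]
gripper_width: 0.5
grasp_force: 0.0
```

>>> jog_arm(
  deltas=[
    [0,0,0,0,0,0,0.2],
    [0,0,0,0,0,0,0.1],
    [0,0,0,0,0,0,0],
    [0,0,0,0,0,0,0],
    [0,0,0,0,0,0,0],
    [0,0,0,0,0,0,0],
  ],
)

```text
t: 3.5
eef_pos: [0.4739, -0.1271, 0.121]
tool_rot: [0.001, 0.707, 0.707, 0.001]
contact_force: [-0.2, 0.2, 6.5]
gripper_width: 0.083
grasp_force: 42.8
```

>>> jog_arm(
  deltas=[
    [0,0,0.006,0,0,0,0],
    [0,0,0.014,0,0,0,0],
    [0,0,0.02,0,0,0,0],
    [0,0,0.025,0,0,0,0],
    [0,0,0.025,0,0,0,0],
    [0,0,0.02,0,0,0,0],
    [0,0,0.01,0,0,0,0],
    [0,0,0,0,0,0,0],
  ],
)

```text
t: 4.3
eef_pos: [0.4734, -0.127, 0.2415]
tool_rot: [0.001, 0.707, 0.707, 0.001]
contact_force: [0.0, 0.3, -1.6]
gripper_width: 0.081
grasp_force: 41.8
```

>>> jog_arm(
  deltas=[
    [0.006,0.02,0,0,0,0.12,0],
    [0.006,0.02,0,0,0,0.12,0],
    [0.006,0.02,0,0,0,0.12,0],
    [0.006,0.02,0,0,0,0.12,0],
    [0.006,0.02,0,0,0,0.12,0],
    [0.006,0.02,0,0,0,0.12,0],
    [0.006,0.02,0,0,0,0.12,0],
    [0.006,0.02,0,0,0,0.12,0],
    [0.006,0.02,0,0,0,0.12,0],
    [0.006,0.02,0,0,0,0.12,0],
  ],
)

```text
t: 5.3
eef_pos: [0.5321, 0.0736, 0.2386]
tool_rot: [-0.001, 0.182, 0.983, -0.0]
contact_force: [0.0, -0.1, -0.8]
gripper_width: 0.081
grasp_force: 41.8
```

>>> jog_arm(
  deltas=[
    [0.006,0.02,0.005,0,0,0.12,0],
    [0.006,0.015,0.005,0,0,0.1356,0],
    [0,0,0.005,0.0867,-0.01,0,0],
    [0,0,0.005,0.0867,-0.01,0,0],
    [0,0,0,0.0867,-0.01,0,0],
    [0,0,0,0.0867,-0.01,0,0],
    [0,0,0,0.0867,-0.01,0,0],
    [0,0,0,0.0867,-0.01,0,0],
    [0,0,0,0,0,0,0],
  ],
)

```text
t: 6.2
eef_pos: [0.5439, 0.1044, 0.2571]
tool_rot: [0.013, 0.059, 0.964, 0.259]
contact_force: [-0.4, -0.0, -0.4]
gripper_width: 0.079
grasp_force: 41.8
```

```bash
cat > state.py <<'E'
from h import *
np.set_printoptions(precision=4,suppress=True)
M=np.array([.5228,.2099,.1433]); yaw=83.4
C=R.from_euler("ZY",[yaw,-30],degrees=True)   # channel axes
def state():
    o=bot.get_obs(); T=rot(o["tool_rot"])*R.from_matrix(np.array([[0,1,0],[1,0,0],[0,0,-1.]]))  # part axes: x=tool y, z=-tool z
    print("t",o["t"],"q",o["q"]); print("tcp in channel mm",C.inv().apply(o["eef_pos"]-M)*1e3,"rot err deg",np.degrees((C.inv()*T).as_rotvec()))
    print("f",o["contact_force"],"w",o["gripper_width"]*85,o["grasp_force"]); return o,T
E
python3 - <<'E'
from state import *
state(); t=cam("top");s=cam("scene")
mosaic("pics/m3.png",crop(t["img"],160,290,130,290,3),crop(s["img"],380,510,160,340,3))
E
```

```text
t 6.2 q [ 0.7894  0.4302 -1.0043  1.875  -0.188   0.8926  1.4122]
tcp in channel mm [-31.7398 -33.1003 149.6746] rot err deg [ 0.1144 -0.0426 -0.4295]
f [-0.3676 -0.0442 -0.3969] w 6.730710534000433 41.79767668247223
```

View pics/m3.png

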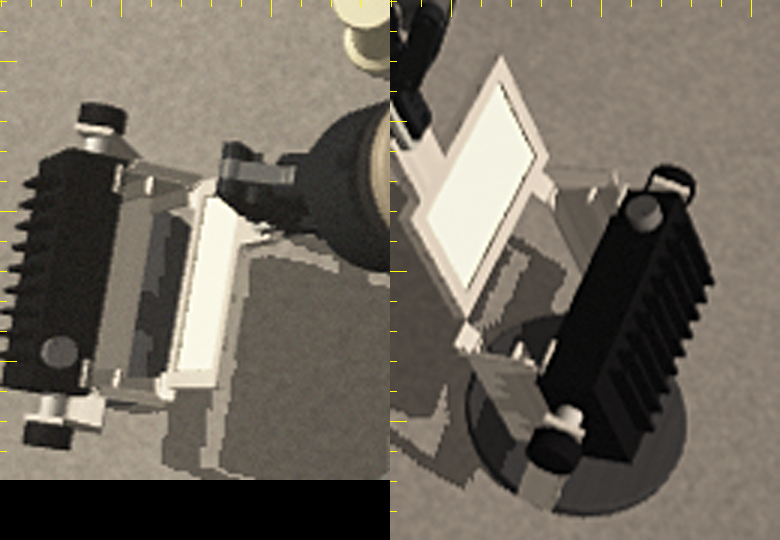

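The mosaic shows the diffuser held square in front of the holder. In crop pixels, its lower far corner is at (170,388) in the top view and (548,155) in the scene view. Its upper far corner is at (214,384) and (500,57).

```bash
python3 - <<'E'
from state import *
t=cam("top");s=cam("scene")
T=lambda X,Y:(160+X/3-.5,130+Y/3-.5); S=lambda X,Y:(380+(X-390)/3-.5,160+Y/3-.5)
for n,a,b in[("lowF",(170,388),(548,155)),("upF",(214,384),(500,57)),("lowN",(200,186),(468,318)),
  ("ribN",(149,186),(518,350)),("ribF",(117,377),(593,194)),("backN",(119,179),(549,352)),("backF",(86,372),(621,196))]:
    p,e=tri(t,T(*a),s,S(*b)); print(n,C.inv().apply(p-M)*1e3,"err",e*1e3)
o=bot.get_obs(); P=o["eef_pos"]
for n,v in[("lowF",(4,92,-110)),("upF",(4,92,-30)),("lowN",(4,-28,-110)),("upN",(4,-28,-30))]:
    p=P+C.apply(np.array(v)*1e-3); print(n,"pred ch",C.inv().apply(p-M)*1e3,"pix top crop",(proj(t,p)[0]-[160,130]+.5)*3,"scene crop",(proj(s,p)[0]-[380,160]+.5)*3+[390,0])
E
```

```text
lowF [-27.8805  59.8847  38.5083] err 1.8072781503513
upF [-25.651   57.6596 117.8728] err 0.829016188141923
lowN [-27.8717 -58.3174  35.7073] err 0.4460102913791781
ribN [ -7.1793 -56.5529   9.2557] err 2.307417074903069
ribF [-6.4095 56.7853 10.449 ] err 1.0308416177163382
backN [ 11.6342 -56.3028  10.5255] err 1.874101742722581
backF [11.3768 56.7962 10.0632] err 1.9955560673386759
lowF pred ch [-21.9486  58.8851  39.8766] pix top crop [159.5627 384.8791] scene crop [554.2988 154.9825]
upF pred ch [-21.9486  58.8851 119.8766] pix top crop [209.1604 384.9694] scene crop [506.378   52.6849]
lowN pred ch [-21.9486 -61.1149  39.8766] pix top crop [193.9877 178.1808] scene crop [473.2286 318.2072]
upN pred ch [-21.9486 -61.1149 119.8766] pix top crop [245.454  162.7244] scene crop [417.2196 218.1955]
```

>>> jog_arm(
  deltas=[
    [0.0013,0.0112,0.0065,0,0,0,0],
    [0.0013,0.0112,0.0065,0,0,0.0075,0],
    [0.0005,0.005,-0.0087,0,0,0,0],
    [0,0,0,0,0,0,0],
    [0,0,0,0,0,0,0],
    [0,0,0,0,0,0,0],
  ],
)

```text
t: 7.0
eef_pos: [0.5478, 0.1351, 0.2639]
tool_rot: [0.014, 0.052, 0.965, 0.258]
contact_force: [-0.0, -0.2, -1.3]
gripper_width: 0.078
grasp_force: 41.8
```

```bash
python3 - <<'E'
from state import *
state(); t=cam("top");s=cam("scene");state()
mosaic("pics/m4.png",crop(t["img"],165,265,140,280,4),crop(s["img"],390,490,170,310,4))
o=bot.get_obs(); P=o["eef_pos"]
for n,v in[("lowF",(4,92,-110)),("upF",(4,92,-30)),("lowN",(4,-28,-110)),("upN",(4,-28,-30))]:
    p=P+C.apply(np.array(v)*1e-3); print(n,"pred ch",C.inv().apply(p-M)*1e3,"pix top crop",(proj(t,p)[0]-[165,140]+.5)*4,"scene crop",(proj(s,p)[0]-[390,170]+.5)*4+[400,0])
E
```

```text
t 7.0 q [ 0.7323  0.4254 -1.0066  1.8628 -0.1824  0.8811  1.3668]
tcp in channel mm [ -1.5593 -33.4478 140.1246] rot err deg [0.2399 0.0114 0.3328]
f [-0.0424 -0.1583 -1.2732] w 6.660372870785388 41.800416111946106
t 7.1 q [ 0.7328  0.4252 -1.0068  1.8626 -0.1825  0.8812  1.3668]
tcp in channel mm [ -1.5637 -33.5876 140.3253] rot err deg [0.2176 0.0033 0.3222]
f [-0.279  -0.3249 -1.2678] w 6.475450895417636 41.800487637519836
lowF pred ch [ 2.4363 58.4124 30.3253] pix top crop [130.7669 462.5846] scene crop [637.8374 185.013 ]
upF pred ch [  2.4363  58.4124 110.3253] pix top crop [192.3853 461.8945] scene crop [576.4532  48.0926]
lowN pred ch [  2.4363 -61.5876  30.3253] pix top crop [177.6566 186.2321] scene crop [532.4709 406.3567]
upN pred ch [  2.4363 -61.5876 110.3253] pix top crop [241.9157 164.6953] scene crop [460.512  272.7018]
```

View pics/m4.png

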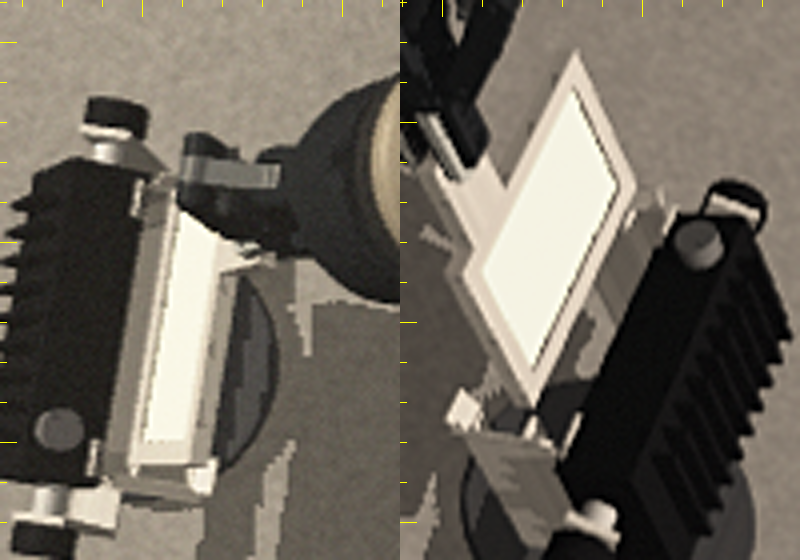

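The diffuser corners in the scene crop, (637,185), (533,405) and (577,50), agree with the prediction to about 1 px. It sits over the narrow channel, so I'll lower it along the channel axis.

>>> jog_arm(
  deltas=[
    [-0.0013,0.0016,0.0008,0,0,0,0],
    [0,0,0,0,0,0,0],
    [0.0003,0.0025,-0.0043,0,0,0,0],
    [0.0003,0.0025,-0.0043,0,0,0,0],
    [0.0003,0.0025,-0.0043,0,0,0,0],
    [0.0002,0.0025,-0.0043,0,0,0,0],
    [0.0003,0.0025,-0.0043,0,0,0,0],
    [0,0,0,0,0,0,0],
  ],
)

```text
t: 7.9
eef_pos: [0.5475, 0.1501, 0.2428]
tool_rot: [0.013, 0.052, 0.965, 0.259]
contact_force: [-0.5, 0.0, -1.1]
gripper_width: 0.079
grasp_force: 41.8
```

>>> jog_arm(
  deltas=[
    [0.0003,0.0025,-0.0043,0,0,0,0],
    [0.0003,0.0025,-0.0043,0,0,0,0],
    [0,0,0,0,0,0,0],
    [0,0,0,0,0,0,0],
  ],
)

```text
t: 8.3
eef_pos: [0.5485, 0.1547, 0.2348]
tool_rot: [0.014, 0.052, 0.965, 0.258]
contact_force: [0.3, 0.1, -1.1]
gripper_width: 0.081
grasp_force: 41.8
```

```bash
python3 -c "
from state import *
o,T=state();print(C.inv().apply(o['contact_force']),o['torque'])"
```

```text
t 8.3 q [ 0.6737  0.4608 -0.9864  1.893  -0.1562  0.8056  1.336 ]
tcp in channel mm [  0.7702 -31.831  105.1798] rot err deg [ 0.2471 -0.0029  0.3734]
f [ 0.2949  0.1427 -1.1109] w 6.871787534055206 41.78983211517334
[-0.4033 -0.2765 -1.0499] [-0.7316  0.0187 -0.0053]
```

>>> jog_arm(
  deltas=[
    [0.0003,0.0023,-0.0045,0,0,0,0],
    [0.0003,0.0025,-0.0043,0,0,0,0],
    [0.0003,0.0025,-0.0043,0,0,0,0],
    [0.0003,0.0025,-0.0043,0,0,0,0],
    [0.0002,0.0025,-0.0043,0,0,0,0],
    [0.0003,0.0025,-0.0043,0,0,0,0],
    [0,0,0,0,0,0,0],
  ],
)

```text
t: 9.0
eef_pos: [0.5498, 0.1698, 0.2083]
tool_rot: [0.013, 0.052, 0.965, 0.259]
contact_force: [-0.2, 0.2, -1.1]
gripper_width: 0.079
grasp_force: 41.8
```

```bash
python3 -c "
from state import *
o,T=state();print(C.inv().apply(o['contact_force']),o['torque'])"
```

```text
t 9.0 q [ 0.621   0.4963 -0.9626  1.9142 -0.1309  0.7419  1.3108]
tcp in channel mm [  0.6804 -31.4299  74.629 ] rot err deg [ 0.2971 -0.0046  0.3777]
f [-0.2446  0.2352 -1.0797] w 6.6825433135009495 41.79989576339722
[-0.3618  0.27   -1.0378] [-0.6306  0.0909 -0.0078]
```

>>> jog_arm(
  deltas=[
    [0.0003,0.0023,-0.0045,0,0,0,0],
    [0.0003,0.0025,-0.0043,0,0,0,0],
    [0.0003,0.0025,-0.0043,0,0,0,0],
    [0.0003,0.0025,-0.0043,0,0,0,0],
    [0.0003,0.0025,-0.0043,0,0,0,0],
    [0.0002,0.0025,-0.0043,0,0,0,0],
    [0,0,0,0,0,0,0],
  ],
)

```text
t: 9.7
eef_pos: [0.5531, 0.1834, 0.1843]
tool_rot: [0.014, 0.052, 0.965, 0.258]
contact_force: [-7.5, -11.3, 19.0]
gripper_width: 0.079
grasp_force: 44.9
```

>>> jog_arm(
  deltas=[
    [0.0001,0.001,-0.0017,0,0,0,0],
    [0.0001,0.001,-0.0017,0,0,0,0],
    [0,0,0,0,0,0,0],
  ],
)

```text
t: 10.0
eef_pos: [0.5561, 0.1834, 0.1839]
tool_rot: [0.017, 0.054, 0.965, 0.258]
contact_force: [-14.3, -27.1, 47.5]
gripper_width: 0.08
grasp_force: 50.2
```

```bash
python3 - <<'E'
from state import *
o,T=state();print(C.inv().apply(o['contact_force']),o['torque'])
t=cam("top");s=cam("scene")
mosaic("pics/m5.png",crop(t["img"],165,265,140,280,4),crop(s["img"],390,490,170,310,4))
E
```

```text
t 10.0 q [ 0.565   0.531  -0.9314  1.9255 -0.1034  0.6786  1.2829]
tcp in channel mm [  0.8166 -36.1217  46.3582] rot err deg [-0.1652  0.0835  0.2736]
f [-14.2633 -27.1265  47.4907] w 6.837914053659607 50.172529220581055
[-1.0109 11.051  55.4212] [-0.6394  2.4505  1.3295]
```

View pics/m5.png

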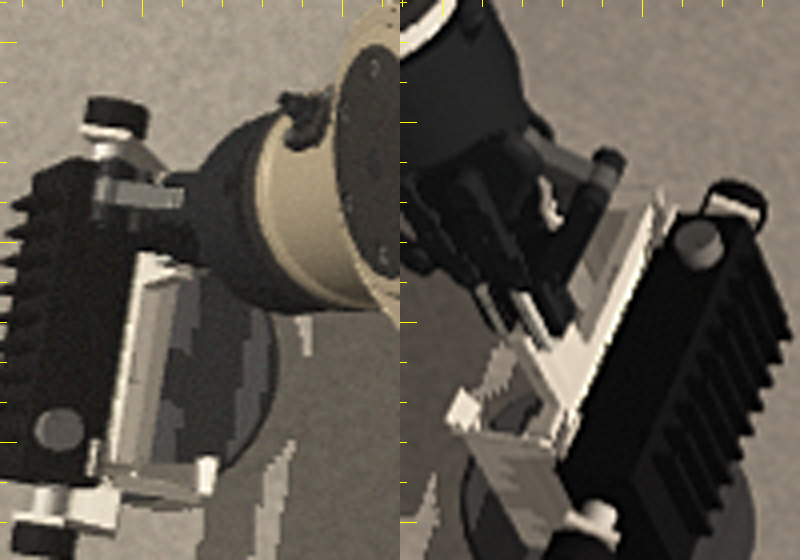

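The view shows the diffuser well inside the channel, but there is about 55 N of push with roughly 10 mm still expected. I'll measure the frame's top edge in the pictures.

```bash
python3 - <<'E'
from state import *
t=cam("top");s=cam("scene");T=lambda X,Y:(165+X/4-.5,140+Y/4-.5)
for y in (60,-60):
  for x in(4,-4):
    for z in (6,16):
        p=M+C.apply(np.array([x,y,z])*1e-3); print((x,y,z),"top crop",(proj(t,p)[0]-[165,140]+.5)*4,"scene crop",(proj(s,p)[0]-[390,170]+.5)*4+[400,0])
S=lambda X,Y:(390+(X-400)/4-.5,170+Y/4-.5)
for n,a,b in[("topF+",(112,462),(655,195)),("topF-",(126,462),(640,195))]:
    p,e=tri(t,T(*a),s,S(*b)); print(n,C.inv().apply(p-M)*1e3,e*1e3)
mosaic("pics/m6.png",crop(t["img"],185,225,195,265,9),crop(s["img"],420,464,210,290,9)[:, :])
E
```

```text
(4, 60, 6) top crop [109.6108 465.804 ] scene crop [659.8812 221.3127]
(4, 60, 16) top crop [116.4958 465.7531] scene crop [652.8154 205.469 ]
(-4, 60, 6) top crop [127.4758 468.8643] scene crop [642.7856 220.3951]
(-4, 60, 16) top crop [134.4908 468.8404] scene crop [635.648  204.6307]
(4, -60, 6) top crop [155.8437 194.936 ] scene crop [557.6998 441.4346]
(4, -60, 16) top crop [163.0373 192.5371] scene crop [549.46   426.0491]
(-4, -60, 6) top crop [173.2991 198.9701] scene crop [540.0603 439.2038]
(-4, -60, 16) top crop [180.6164 196.6151] scene crop [531.747  423.8912]
topF+ [ 8.2456 59.0627 23.8129] 0.564691392465342
topF- [ 2.2576 58.0056 24.5864] 1.0553543689160225
```

View pics/m6.png

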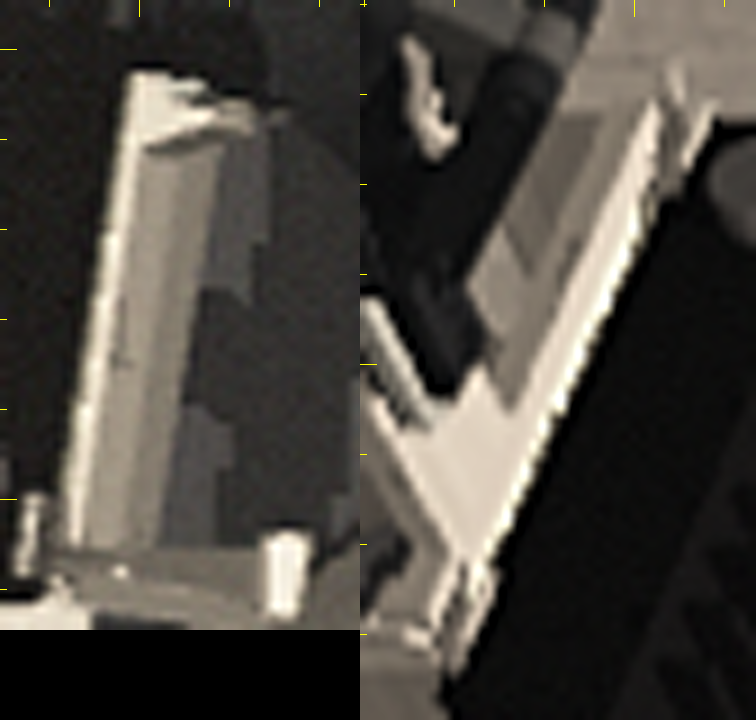

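The wrist moment puts the push line close to the gripper side, not the centre of the part. I'll back off about 12 mm, then check the pose and whether the part has slipped.

>>> jog_arm(
  deltas=[
    [-0.0003,-0.0025,0.0043,0,0,0,0],
    [-0.0003,-0.0025,0.0043,0,0,0,0],
    [-0.0001,-0.001,0.0017,0,0,0,0],
    [0,0,0,0,0,0,0],
    [0,0,0,0,0,0,0],
  ],
)

```text
t: 10.7
eef_pos: [0.5523, 0.1801, 0.1899]
tool_rot: [0.015, 0.052, 0.964, 0.259]
contact_force: [2.8, -0.0, 0.4]
gripper_width: 0.073
grasp_force: 43.0
```

```bash
python3 - <<'E'
from state import *
o,T=state();print(C.inv().apply(o['contact_force']),o['torque'])
t=cam("top");s=cam("scene")
P=o["eef_pos"]
for n,v in[("tipF+x",(18,11,-22)),("tipF pad",(4,11,-22)),("tipN+x",(18,-11,-22)),("tip N-x",(-18,-11,-22)),("frame F",(4,92,-30)),("frame N",(4,-28,-30))]:
    p=P+(T.apply(np.array(v)*1e-3)); print(n,"top crop",(proj(t,p)[0]-[165,165]+.5)*4,"scene crop",(proj(s,p)[0]-[400,190]+.5)*5+[360,0])
mosaic("pics/m7.png",crop(t["img"],165,255,165,265,4),crop(s["img"],400,488,190,298,5))
E
```

```text
t 10.7 q [ 0.5832  0.5223 -0.9433  1.9259 -0.1123  0.6957  1.2929]
tcp in channel mm [  0.5809 -32.7763  53.4556] rot err deg [ 0.1356 -0.0292  0.3559]
f [ 2.767  -0.0085  0.4129] w 6.234062147684901 42.95371234416962
[ 0.4745 -2.7496  0.2028] [-0.7218 -0.711  -0.4633]
tipF+x top crop [126.6596 169.4796] scene crop [565.2565 313.431 ]
tipF pad top crop [158.3783 176.0558] scene crop [525.9105 310.1407]
tipN+x top crop [135.0122 118.6917] scene crop [540.9742 366.676 ]
tip N-x top crop [215.3745 136.2558] scene crop [440.7663 356.8883]
frame F top crop [122.0773 364.1185] scene crop [618.5335 142.9369]
frame N top crop [166.9891  88.8026] scene crop [490.4837 420.1005]
```

View pics/m7.png

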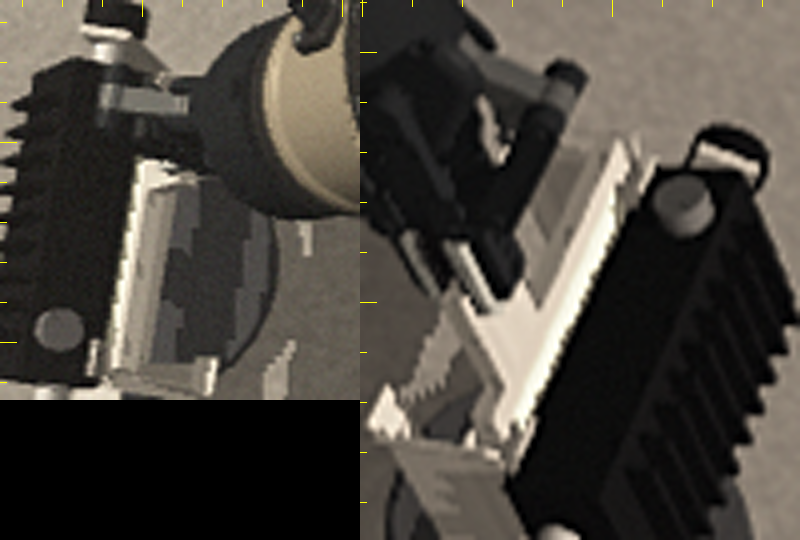

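The view shows the frame still clearly above the lead-ins, with its near and far ends about 6 mm out of level with the prediction. The part seems to have tipped in its plane and wedged. I'll draw it back up to the hover pose and compare the pane's quad numerically with the earlier picture there (m4).

>>> jog_arm(
  deltas=[
    [-0.0003,-0.0025,0.0043,0,0,0,0],
    [-0.0006,-0.005,0.0087,0,0,0,0],
    [-0.0006,-0.005,0.0087,0,0,0,0],
    [-0.0006,-0.005,0.0087,0,0,0,0],
    [-0.0006,-0.005,0.0087,0,0,0,0],
    [-0.0006,-0.005,0.0087,0,0,0,0],
    [-0.0006,-0.005,0.0087,0,0,0,0],
    [-0.0005,-0.005,0.0087,0,0,0,0],
    [-0.0005,-0.005,0.0087,0,0,0,0],
    [-0.0003,-0.0025,0.0043,0,0,0,0],
  ],
)

```text
t: 11.8
eef_pos: [0.5464, 0.1347, 0.2689]
tool_rot: [0.014, 0.052, 0.965, 0.258]
contact_force: [0.6, -0.3, -1.5]
gripper_width: 0.08
grasp_force: 42.7
```

>>> jog_arm(
  deltas=[
    [0,0,0,0,0,0,0],
    [0,0,0,0,0,0,0],
    [0,0,0,0,0,0,0],
  ],
)

```text
t: 12.1
eef_pos: [0.5459, 0.1354, 0.2676]
tool_rot: [0.013, 0.052, 0.965, 0.259]
contact_force: [-0.3, -0.2, -0.4]
gripper_width: 0.078
grasp_force: 42.7
```

```bash
cat > quad.py <<'E'
from state import *
def quads(im):  # bright pane quad, sub-pixel in the 4x crop
    g=cv2.GaussianBlur(im.min(2),(3,3),0); m=(g>215).astype(np.uint8)
    c=max(cv2.findContours(m,cv2.RETR_EXTERNAL,cv2.CHAIN_APPROX_NONE)[0],key=cv2.contourArea)
    r=cv2.minAreaRect(c); a=cv2.approxPolyDP(cv2.convexHull(c),10,True)[:,0]; return cv2.contourArea(c),r,a.tolist()
E
python3 - <<'E'
from quad import *
state(); t=cam("top");s=cam("scene")
a=np.hstack([crop(t["img"],165,265,140,280,4),crop(s["img"],390,490,170,310,4)])
cv2.imwrite("pics/m8.png",a); o=cv2.imread("pics/m4.png")
for n,i in(("m4",o),("now",a)): print(n,"scene",quads(i[:,400:]))
o=bot.get_obs(); P=o["eef_pos"];T=rot(o["tool_rot"])*R.from_matrix(np.array([[0,1,0],[1,0,0],[0,0,-1.]]))
for v in[(4,92,-110),(4,92,-30),(4,-28,-110),(4,-28,-30)]: print(v,(proj(s,P+T.apply(np.array(v)*1e-3))[0]-[390,170]+.5)*4)
E
```

```text
t 12.1 q [ 0.7388  0.4189 -1.0126  1.8624 -0.1868  0.888   1.3678]
tcp in channel mm [  0.3799 -31.4923 143.3372] rot err deg [ 0.2802 -0.0041  0.371 ]
f [-0.3369 -0.1559 -0.3884] w 6.621215397960834 42.72643268108368
m4 scene (16109.0, ((149.17127990722656, 227.37255859375), (84.873779296875, 260.6999206542969), 25.277719497680664), [[172, 94], [213, 189], [129, 362], [83, 271]])
now scene (16145.5, ((152.95751953125, 215.28382873535156), (84.18986511230469, 261.1861877441406), 24.904766082763672), [[176, 82], [217, 177], [133, 350], [87, 259]])
(4, 92, -110) [240.6233 174.9722]
(4, 92, -30) [178.8848  37.9214]
(4, -28, -110) [137.5068 397.2064]
(4, -28, -30) [ 65.2415 263.4988]
```

The part has not moved in the hand: the pane quad shifted rigidly, with 0.4° of turn. So the stop was real, at lower edge z ≈ -64 in my channel frame, and my mouth height may be wrong. I'll overlay predicted channel points on the clean first pictures and check the holder's side plate.

```bash
python3 - <<'E'
from state import *
t=cam("top");s=cam("scene")
I={"t":cv2.imread("pics/top0.png"),"s":cv2.imread("pics/scene0.png")}
def tile(k,c,x0,y0,w,h,sc):
    o=crop(I[k][:,:,::-1],x0,x0+w,y0,y0+h,sc)
    for z,col in((0,(0,0,255)),(11,(0,255,0)),(21,(255,80,0)),(-64,(255,0,255)),(-74,(255,255,0))):
        for x in(-32.25,-7.25,5.75):
            for y in(-57,57,-63,63):
                if z<0 and (x>-30 or abs(y)<60): continue
                if z>=0 and abs(y)>60: continue
                p=(proj(c,M+C.apply(np.array([x,y,z])*1e-3))[0]-[x0,y0]+.5)*sc
                cv2.circle(o,tuple(int(v) for v in p),2,col,-1)
    return o
a=np.hstack([tile("t",t,192,180,50,36,8),tile("s",s,400,260,50,36,8)])   # N ends... scene includes side plate below
b=np.hstack([tile("t",t,180,246,50,36,8),tile("s",s,400,296,50,36,8)])
cv2.imwrite("pics/m9.png",np.vstack([a,b]))
for y in(-62,-65):
  for n,px in(("plate front bottom",(423.2,327.5)),("plate front top",(407,277.5))):
    e,d=ray(s,*px); e=C.inv().apply(e-M);d=C.inv().apply(d); print(n,y,(e+d*(y*1e-3-e[1])/d[1])*1e3)
E
```

```text
plate front bottom -62 [ -63.7581  -62.     -147.584 ]
plate front top -62 [-35.1132 -62.       7.7144]
plate front bottom -65 [ -60.4544  -65.     -142.1758]
plate front top -65 [-32.0013 -65.      12.083 ]
```

View pics/m9.png

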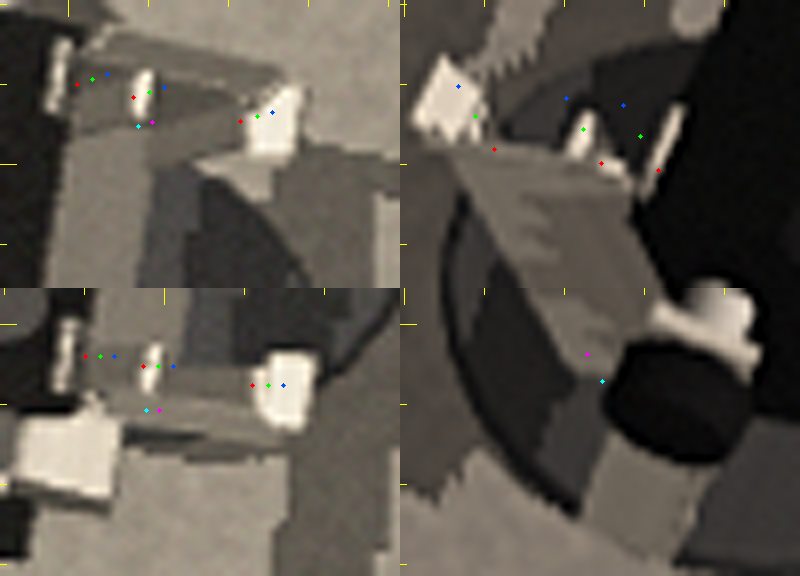

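The overlay settles it. The rib's white strip is its flat top at mouth level (measured at +10), and the front flare's centre at +15.4 agrees. So the true mouth is about 10 mm higher than I assumed, and the stop at TCP z ≈ 46.5 was the channel floor. I'll lower it again, gently, to that depth.

>>> jog_arm(
  deltas=[
    [0.0003,0.0025,-0.0043,0,-0.001,-0.008,0],
    [0.0003,0.0025,-0.0043,0,0,0,0],
    [0.0005,0.005,-0.0087,0,0,0,0],
    [0.0006,0.005,-0.0087,0,0,0,0],
    [0.0006,0.005,-0.0087,0,0,0,0],
    [0.0006,0.005,-0.0087,0,0,0,0],
    [0.0006,0.005,-0.0087,0,0,0,0],
    [0.0006,0.005,-0.0087,0,0,0,0],
    [0.0003,0.0025,-0.0043,0,0,0,0],
    [0,0,0,0,0,0,0],
  ],
)

```text
t: 13.3
eef_pos: [0.5503, 0.1732, 0.2023]
tool_rot: [0.015, 0.055, 0.964, 0.259]
contact_force: [0.1, 0.3, -1.0]
gripper_width: 0.077
grasp_force: 42.7
```

```bash
python3 -c "
from state import *
o,T=state();print(C.inv().apply(o['contact_force']),o['torque'])"
```

```text
t 13.3 q [ 0.6099  0.5021 -0.9571  1.9218 -0.1263  0.7213  1.2995]
tcp in channel mm [  0.6501 -31.5791  67.7596] rot err deg [ 0.0113 -0.019   0.0129]
f [ 0.1499  0.3356 -1.0106] w 6.530403855725526 42.69317328929901
[-0.2017 -0.1104 -1.0505] [-0.6383 -0.0552  0.0222]
```

>>> jog_arm(
  deltas=[
    [0.0003,0.0025,-0.0043,0,0,0,0],
    [0.0003,0.0025,-0.0043,0,0,0,0],
    [0.0003,0.0025,-0.0043,0,0,0,0],
    [0.0001,0.0015,-0.0026,0,0,0,0],
    [0.0001,0.0006,-0.001,0,0,0,0],
    [0,0,0,0,0,0,0],
  ],
)

```text
t: 13.9
eef_pos: [0.5517, 0.1824, 0.1863]
tool_rot: [0.015, 0.056, 0.964, 0.258]
contact_force: [0.8, -0.3, -0.5]
gripper_width: 0.082
grasp_force: 42.7
```

>>> jog_arm(
  deltas=[
    [0,0.0005,-0.0009,0,0,0,0],
    [0,0,0,0,0,0,0],
  ],
)

```text
t: 14.1
eef_pos: [0.5518, 0.1828, 0.1855]
tool_rot: [0.015, 0.056, 0.964, 0.258]
contact_force: [-0.1, -0.6, -1.2]
gripper_width: 0.077
grasp_force: 42.7
```

>>> jog_arm(
  deltas=[
    [0,0.0005,-0.0009,0,0,0,0],
    [0,0,0,0,0,0,0],
  ],
)

```text
t: 14.3
eef_pos: [0.5518, 0.1833, 0.1846]
tool_rot: [0.015, 0.056, 0.964, 0.258]
contact_force: [0.6, 1.1, -0.7]
gripper_width: 0.08
grasp_force: 42.7
```

```bash
python3 -c "
from state import *
o,T=state();print(C.inv().apply(o['contact_force']),o['torque'])"
```

```text
t 14.3 q [ 0.573   0.5265 -0.9382  1.9336 -0.1087  0.678   1.2818]
tcp in channel mm [  0.603  -31.8382  47.3192] rot err deg [-0.0565 -0.0093 -0.0074]
f [ 0.61    1.0829 -0.6784] w 6.825927025267008 42.73321509361267
[ 0.6531 -0.4815 -1.1605] [-0.6068  0.0604  0.0199]
```

>>> jog_arm(
  deltas=[
    [0,0.0005,-0.0009,0,0,0,0],
    [0,0,0,0,0,0,0],
  ],
)

```text
t: 14.5
eef_pos: [0.5519, 0.1837, 0.1839]
tool_rot: [0.015, 0.056, 0.964, 0.258]
contact_force: [-0.6, -0.3, 0.5]
gripper_width: 0.082
grasp_force: 43.0
```

>>> jog_arm(
  deltas=[
    [0,0.0005,-0.0009,0,0,0,0],
    [0,0,0,0,0,0,0],
  ],
)

```text
t: 14.7
eef_pos: [0.5524, 0.1838, 0.1838]
tool_rot: [0.016, 0.056, 0.964, 0.258]
contact_force: [-4.3, -6.8, 12.2]
gripper_width: 0.076
grasp_force: 44.8
```

```bash
python3 -c "
from state import *
o,T=state();print(C.inv().apply(o['contact_force']),o['torque'])"
```

```text
t 14.7 q [ 0.5702  0.5277 -0.9364  1.9333 -0.1074  0.6757  1.2803]
tcp in channel mm [  0.7258 -32.3874  46.3598] rot err deg [-0.1036  0.011  -0.0147]
f [-4.3061 -6.8105 12.1816] w 6.467804682721507 44.76643681526184
[-0.1968  3.4948 14.1797] [-0.4968  0.9124  0.4996]
```

The diffuser touches the floor at TCP z 46.4, as before, at 14 N. I'll release it and withdraw along the channel axis.

>>> jog_arm(
  deltas=[
    [0,-0.0003,0.0005,0,0,0,0.1],
    [0,0,0,0,0,0,0.15],
    [0,0,0,0,0,0,0.3],
    [0,0,0,0,0,0,0.3],
    [0,0,0,0,0,0,0.3],
    [0,0,0,0,0,0,0.3],
  ],
)

```text
t: 15.3
eef_pos: [0.5517, 0.1841, 0.1832]
tool_rot: [0.015, 0.056, 0.964, 0.259]
contact_force: [0.1, -0.2, -0.9]
gripper_width: 0.301
grasp_force: 0.0
```

>>> jog_arm(
  deltas=[
    [-0.0003,-0.0025,0.0043,0,0,0,0.3],
    [-0.0006,-0.005,0.0087,0,0,0,0.3],
    [-0.0012,-0.01,0.0173,0,0,0,0.3],
    [-0.0012,-0.01,0.0173,0,0,0,0.3],
    [-0.0012,-0.01,0.0173,0,0,0,0.3],
    [-0.0012,-0.01,0.0173,0,0,0,0.5],
  ],
)

```text
t: 15.9
eef_pos: [0.5461, 0.1357, 0.2669]
tool_rot: [0.016, 0.056, 0.964, 0.258]
contact_force: [0.1, 0.3, -0.4]
gripper_width: 0.455
grasp_force: 0.0
```

```bash
python3 -c "
from state import *
o,T=state();print(o['eef_pos'],C.inv().apply(o['contact_force']),o['torque'])"
```

```text
t 15.9 q [ 0.7406  0.4166 -1.0142  1.8673 -0.1873  0.8786  1.3615]
tcp in channel mm [  0.31   -31.6588 142.5475] rot err deg [-0.0946  0.0008  0.0028]
f [ 0.1139  0.3201 -0.3583] w 38.64850347945676 0.0
[0.5461 0.1357 0.2669] [ 0.1076 -0.0764 -0.4758] [-0.5023  0.0449 -0.0407]
```

>>> jog_arm(
  deltas=[
    [0,-0.008,0,-0.0867,0.01,0,0.5],
    [0,-0.008,0,-0.0867,0.01,0,0.5],
    [0,-0.008,0,-0.0867,0.01,0,0.5],
    [0,-0.008,0,-0.0867,0.01,0,0.5],
    [0,-0.008,0,-0.0867,0.01,0,0.5],
    [0,-0.008,0,-0.0867,0.01,0,0.5],
    [-0.001,-0.0125,-0.002,0,0,-0.12,0.5],
    [-0.001,-0.0125,-0.002,0,0,-0.12,0.5],
    [-0.001,-0.0125,-0.002,0,0,-0.12,0.5],
    [-0.001,-0.0125,-0.002,0,0,-0.12,0.5],
  ],
)

```text
t: 16.9
eef_pos: [0.542, 0.0379, 0.2582]
tool_rot: [0.001, 0.296, 0.955, 0.0]
contact_force: [0.3, -0.2, 0.5]
gripper_width: 0.502
grasp_force: 0.0
```

>>> jog_arm(
  deltas=[
    [-0.001,-0.0125,-0.002,0,0,-0.12,0.5],
    [-0.001,-0.0125,-0.002,0,0,-0.12,0.5],
    [-0.001,-0.0125,-0.002,0,0,-0.12,0.5],
    [-0.001,-0.0125,-0.002,0,0,-0.12,0.5],
    [-0.001,-0.0125,-0.002,0,0,-0.12,0.5],
    [-0.001,-0.0125,-0.002,0,0,-0.12,0.5],
    [-0.002,-0.0125,-0.002,0,0,-0.12,0.5],
    [-0.002,-0.0125,-0.002,0,0,-0.1356,0.5],
    [0,0,0,0,0,0,0.5],
    [0,0,0,0,0,0,0.5],
  ],
)

```text
t: 17.9
eef_pos: [0.5321, -0.0613, 0.2421]
tool_rot: [0.001, 0.706, 0.708, -0.0]
contact_force: [0.0, -0.0, 0.4]
gripper_width: 0.502
grasp_force: 0.0
```

```bash
python3 - <<'E'
from state import *
o=bot.get_obs(); T=rot(o["tool_rot"])*R.from_matrix(np.array([[0,1,0],[1,0,0],[0,0,-1.]])); print(o["eef_pos"],np.degrees(T.as_rotvec()))
t=cam("top");s=cam("scene")
# diffuser seated? bright pixels near its tab top / frame far end
for n,c in(("top",t),("scene",s)):
    for k,v in(("tabtop",(0,-32,58)),("frameF",(0,58,16)),("rest if 6 up",(0,-32,64))): print(n,k,proj(c,M+C.apply(np.array(v)*1e-3)).round(1))
    u,v=proj(c,M+C.apply(np.array((0,-32,58))*1e-3))[0].astype(int); print(c["img"][v-8:v+9,u-10:u+11].mean(2).astype(int))
E
```

```text
[ 0.5321 -0.0613  0.2421] [-0.0495 -0.043   0.1761]
top tabtop [[212.7 201.9]]
top frameF [[196.1 255.2]]
top rest if 6 up [[213.9 201.6]]
[[101  99 124 191 111 139 141 128  94  71  76  75  78  74  78  74  83  86
   90  93  95]
 [ 96  90 130 188 112 135 139 127  80  67  87 114  85  88  84  98  97  99
  102 101 133]
 [ 88 126 208 146 115 135 136 168 156 213 208 164 114 117 125 120  94  96
   98  97 128]
 [126 199 211 182 172 210 209 211 209 214 206 149 115 125 143 127  94  98
   94  94 128]
 [155 227 213 211 207 209 208 205 212 214 201 145 126 119 138 119  95  99
  102  95 101]
 [153 220 210 206 204 208 210 207 207 207 198 133 133 127 131 115  92  81
   80  78 104]
 [161 216 210 204 210 206 207 209 211 207 182 131 134 137 132 110 112 115
  137 142 142]
 [166 217 207 207 208 209 208 211 211 211 189 136 141 139 143 150 157 153
  153 147 140]
 [182 219 207 211 211 211 210 214 217 211 177 140 144 140 144 139 161 156
  154 149 148]
 [197 212 210 212 213 214 215 215 217 207 153 139 143 145 136  67  56  66
  106 150 154]
 [228 213 212 214 215 217 216 215 215 211 154 133 136 138 110  39  43  
[... 1459 characters left out ...]
1  70  70  83 117 115 109 116 181 216 208 205 205 208 212 214
  178  50  67]
 [ 70  71  72  70  72  98 119 114 109 141 216 211 208 206 203 206 209 217
  209  96  55]
 [ 73  72  71  70  81 111 113 107 114 179 219 212 208 206 204 204 209 211
  213 183 102]
 [ 72  74  70  72  94 111 107 103 131 205 214 213 209 207 205 205 206 208
  214 211 123]
 [ 70  71  71  81 109  96  91 103 178 209 207 211 211 207 206 204 206 207
  210 211 183]
 [ 70  67  71  98 113  83  78 108 212 204 202 207 212 207 206 204 203 205
  209 213 212]
 [ 71  71  72  97 108  95  93 131 221 207 199 205 210 210 206 205 204 206
  206 209 211]
 [ 71  72  71  80 105 102 100 128 203 210 201 200 207 212 208 206 206 205
  204 209 211]]
```

The diffuser tab's pixels match the seated prediction in both views: the apex is at (426,238.5) in the scene view, and the part is resting on the rib. Next I'll grip the louvre.

>>> jog_arm(
  deltas=[
    [0,0,-0.035,0,0,0,0.5],
    [0,0,-0.035,0,0,0,0.5],
    [0,0,-0.025,0,0,0,0.5],
    [0,0,-0.017,0,0,0,0.5],
    [0,0,-0.01,0,0,0,0.5],
    [0,0,0,0,0,0,0.3],
    [0,0,0,0,0,0,0.1],
    [0,0,0,0,0,0,0],
    [0,0,0,0,0,0,0],
    [0,0,0,0,0,0,0],
  ],
)

```text
t: 19.0
eef_pos: [0.5328, -0.0613, 0.1205]
tool_rot: [0.001, 0.707, 0.707, 0.0]
contact_force: [1.0, 1.2, 3.1]
gripper_width: 0.127
grasp_force: 41.9
```

```bash
python3 -c "
from state import *
o,T=state();print(o['eef_pos'])"
```

```text
t 19.0 q [ 0.3508  0.4263 -0.4377  1.9661  0.2489  0.7989 -0.2269]
tcp in channel mm [-243.7648  -41.1384  114.3768] rot err deg [-21.928   24.4152 -81.2923]
f [0.9737 1.2359 3.0884] w 10.800653106032719 41.90194308757782
[ 0.5328 -0.0613  0.1205]
```

>>> jog_arm(
  deltas=[
    [0,0,0.006,0,0,0,0],
    [0,0,0.014,0,0,0,0],
    [0,0,0.02,0,0,0,0],
    [0,0,0.025,0,0,0,0],
    [0,0,0.025,0,0,0,0],
    [0,0,0.02,0,0,0,0],
    [0,0,0.01,0,0,0,0],
    [0,0,0,0,0,0,0],
  ],
)

```text
t: 19.8
eef_pos: [0.5328, -0.0615, 0.2413]
tool_rot: [0.002, 0.707, 0.707, 0.001]
contact_force: [-0.1, 0.5, -0.8]
gripper_width: 0.124
grasp_force: 41.3
```

>>> jog_arm(
  deltas=[
    [-0.0047,0.0122,0.002,0,0,0.12,0],
    [-0.0047,0.0122,0.002,0,0,0.12,0],
    [-0.0047,0.0122,0.002,0,0,0.12,0],
    [-0.0047,0.0122,0.002,0,0,0.12,0],
    [-0.0047,0.0122,0.002,0,0,0.12,0],
    [-0.0047,0.0122,0.002,0,0,0.12,0],
    [-0.0047,0.0122,0.002,0,0,0.12,0],
    [-0.0047,0.0122,0.002,0,0,0.12,0],
    [-0.0047,0.0122,0.002,0,0,0.12,0],
    [-0.0047,0.0122,0.002,0,0,0.12,0],
  ],
)

```text
t: 20.8
eef_pos: [0.484, 0.0607, 0.2584]
tool_rot: [-0.001, 0.182, 0.983, -0.0]
contact_force: [1.2, 0.1, -1.7]
gripper_width: 0.128
grasp_force: 41.3
```

>>> jog_arm(
  deltas=[
    [-0.0047,0.0122,0.002,0,0,0.12,0],
    [-0.0047,0.0122,0,0,0,0.1356,0],
    [0,0,0,0.0867,-0.01,0,0],
    [0,0,0,0.0867,-0.01,0,0],
    [0,0,0,0.0867,-0.01,0,0],
    [0,0,0,0.0867,-0.01,0,0],
    [0,0,0,0.0867,-0.01,0,0],
    [0,0,0,0.0867,-0.01,0,0],
    [0,0,0,0,0,0,0],
    [0,0,0,0,0,0,0],
  ],
)

```text
t: 21.8
eef_pos: [0.4751, 0.0845, 0.2608]
tool_rot: [0.014, 0.056, 0.964, 0.258]
contact_force: [-0.3, 1.3, -1.0]
gripper_width: 0.124
grasp_force: 41.3
```

```bash
python3 -c "
from state import *
o,T=state();print(o['eef_pos'])"
```

```text
t 21.8 q [ 0.8133  0.2482 -0.8831  2.0149 -0.4112  0.921   1.6513]
tcp in channel mm [-53.8917  32.9452 166.7368] rot err deg [ 0.0221  0.079  -0.1014]
f [-0.331   1.3234 -0.9721] w 10.581730294624077 41.3390189409256
[0.4751 0.0845 0.2608]
```

>>> jog_arm(
  deltas=[
    [0.0016,0.0119,0.0013,0,0,0,0],
    [0.0017,0.0119,0.0013,0,0,0,0],
    [0.0017,0.0119,0.0013,0,0,0,0],
    [0,0,0,0,0,0,0],
    [0,0,0,0,0,0,0],
    [0,0,0,0,0,0,0],
  ],
)

```text
t: 22.4
eef_pos: [0.4806, 0.1204, 0.2653]
tool_rot: [0.015, 0.056, 0.964, 0.258]
contact_force: [0.5, -0.6, -1.1]
gripper_width: 0.126
grasp_force: 41.3
```

```bash
python3 - <<'E'
from state import *
o,T=state();P=o["eef_pos"]
t=cam("top");s=cam("scene")
# dark louvre corners: grey profile along the predicted +x face edges, from outside to inside (mm)
def prof(c,a,b,n=25):
    p=P+T.apply(np.linspace(a,b,n)*1e-3); u=proj(c,p).astype(np.float32)
    return cv2.remap(c["img"].mean(2).astype(np.float32),u[:,0].reshape(1,-1),u[:,1].reshape(1,-1),1)[0].astype(int)
X=10
for n,a,b in[("N end y -98..-86",(X,-98,-70),(X,-86,-70)),("F end y 34..22",(X,34,-70),(X,22,-70)),("low z -116..-104 @y-70",(X,-70,-116.5),(X,-70,-104.5)),("low @y0",(X,0,-116.5),(X,0,-104.5)),("top z -24..-36 @y-60",(X,-60,-24.5),(X,-60,-36.5))]:
    for c,m in((t,"top"),(s,"scene")): print(n,m,prof(c,a,b))
E
```

```text
t 22.4 q [ 0.7508  0.2466 -0.8995  2.0083 -0.4099  0.8898  1.5804]
tcp in channel mm [-20.2266  31.607  152.5357] rot err deg [-0.0514  0.0155 -0.0023]
f [ 0.4854 -0.5554 -1.1409] w 10.723166819038036 41.3404655456543
N end y -98..-86 top [146 147 148 150 151 153 136 115  96  78  64  49  37  35  34  33  33  35
  36  36  35  34  34  34  33]
N end y -98..-86 scene [10 10 10 10 11 12 13 15 17 19 21 22 22 23 23 23 23 22 22 22 22 22 23 22
 21]
F end y 34..22 top [238 238 237 240 242 245 225 182 140  95  67  43  18  20  25  29  31  31
  31  32  32  33  33  33  33]
F end y 34..22 scene [123 122 122 123 124 124 125 127 128 128 127 124 117 106  94  78  63  52
  41  33  25  21  18  17  16]
low z -116..-104 @y-70 top [148 148 148 146 145 144 143 141 140 138 137 135 134 125 115 106  97  88
  76  67  59  51  43  40  39]
low z -116..-104 @y-70 scene [100 100 101 101 101 102 103 103 104 104 105 105 105 105 104 103 103 103
 104 105 105 104 102 101  99]
low @y0 top [51 49 47 45 43 41 39 37 35 33 31 31 30 30 30 29 29 29 28 28 28 27 27 27
 27]
low @y0 scene [97 98 98 98 99 99 98 97 95 92 86 80 74 67 59 49 40 33 25 20 19 19 19 19
 20]
top z -24..-36 @y-60 top [32 31 31 30 29 28 27 26 25 23 24 25 26 27 28 29 29 30 31 31 31 32 32 32
 32]
top z -24..-36 @y-60 scene [13 13 13 12 12 12 13 13 13 13 15 16 18 19 20 21 22 22 21 22 22 22 23 22
 22]
```

>>> jog_arm(
  deltas=[
    [0.0003,0.0022,-0.0045,0,0,0,0],
    [0.0003,0.0025,-0.0043,0,0,0,0],
    [0.0003,0.0025,-0.0043,0,0,0,0],
    [0.0003,0.0025,-0.0043,0,0,0,0],
    [0.0002,0.0025,-0.0043,0,0,0,0],
    [0.0003,0.0025,-0.0043,0,0,0,0],
    [0.0003,0.0025,-0.0043,0,0,0,0],
    [0,0,0,0,0,0,0],
  ],
)

```text
t: 23.3
eef_pos: [0.4822, 0.1381, 0.2345]
tool_rot: [0.015, 0.055, 0.964, 0.259]
contact_force: [-0.1, -0.4, -1.2]
gripper_width: 0.122
grasp_force: 41.3
```

```bash
python3 -c "
from state import *
o,T=state();print(C.inv().apply(o['contact_force']),o['torque'])"
```

```text
t 23.3 q [ 0.6946  0.2969 -0.896   2.0405 -0.3837  0.7988  1.5477]
tcp in channel mm [-20.1709  32.037  116.9588] rot err deg [ 0.0136 -0.014   0.0107]
f [-0.128  -0.4383 -1.2422] w 10.371775457287352 41.302029490470886
[-1.0109  0.0768 -0.8507] [-0.8402  0.1685 -0.0438]
```

>>> jog_arm(
  deltas=[
    [0.0003,0.0022,-0.0045,0,0,0,0],
    [0.0003,0.0025,-0.0043,0,0,0,0],
    [0.0003,0.0025,-0.0043,0,0,0,0],
    [0.0003,0.0025,-0.0043,0,0,0,0],
    [0,0,0,0,0,0,0],
  ],
)

```text
t: 23.8
eef_pos: [0.4834, 0.1479, 0.2171]
tool_rot: [0.015, 0.055, 0.964, 0.259]
contact_force: [-0.3, -0.2, -1.8]
gripper_width: 0.127
grasp_force: 41.3
```

>>> jog_arm(
  deltas=[
    [0.0003,0.0025,-0.0043,0,0,0,0],
    [0.0003,0.0025,-0.0043,0,0,0,0],
    [0.0003,0.0025,-0.0043,0,0,0,0],
    [0.0003,0.0025,-0.0043,0,0,0,0],
    [0.0003,0.0025,-0.0043,0,0,0,0],
    [0.0003,0.0025,-0.0043,0,0,0,0],
    [0,0,0,0,0,0,0],
  ],
)

```text
t: 24.5
eef_pos: [0.4852, 0.1629, 0.1913]
tool_rot: [0.015, 0.056, 0.964, 0.259]
contact_force: [0.1, -0.3, -3.0]
gripper_width: 0.127
grasp_force: 41.3
```

```bash
python3 -c "
from state import *
o,T=state();print(C.inv().apply(o['contact_force']),o['torque'])"
```

```text
t 24.5 q [ 0.6055  0.3725 -0.8756  2.0769 -0.3427  0.6724  1.4996]
tcp in channel mm [-20.1948  31.9199  67.1046] rot err deg [ 0.0177 -0.0183  0.0037]
f [ 0.1077 -0.2597 -2.9923] w 10.80469782926421 41.30187392234802
[-1.7088 -0.1368 -2.4686] [-0.8088  0.1423 -0.0137]
```

>>> jog_arm(
  deltas=[
    [0.0003,0.0025,-0.0043,0,0,0,0],
    [0.0003,0.0025,-0.0043,0,0,0,0],
    [0.0003,0.0025,-0.0043,0,0,0,0],
    [0.0001,0.001,-0.0017,0,0,0,0],
    [0,0.0005,-0.0009,0,0,0,0],
    [0,0,0,0,0,0,0],
  ],
)

```text
t: 25.1
eef_pos: [0.4865, 0.1716, 0.1763]
tool_rot: [0.015, 0.056, 0.964, 0.258]
contact_force: [-0.2, -0.1, -1.7]
gripper_width: 0.126
grasp_force: 41.3
```

>>> jog_arm(
  deltas=[
    [0,0.0005,-0.0009,0,0,0,0],
    [0,0,0,0,0,0,0],
  ],
)

```text
t: 25.3
eef_pos: [0.4867, 0.172, 0.1755]
tool_rot: [0.015, 0.056, 0.964, 0.258]
contact_force: [-0.4, -0.8, -1.3]
gripper_width: 0.128
grasp_force: 41.3
```

>>> jog_arm(
  deltas=[
    [0,0.0005,-0.0009,0,0,0,0],
    [0,0,0,0,0,0,0],
  ],
)

```text
t: 25.5
eef_pos: [0.4867, 0.1725, 0.1746]
tool_rot: [0.015, 0.056, 0.964, 0.258]
contact_force: [-0.1, 0.3, -2.6]
gripper_width: 0.126
grasp_force: 41.4
```

```bash
python3 -c "
from state import *
o,T=state();print(C.inv().apply(o['contact_force']),o['torque'])"
```

```text
t 25.5 q [ 0.5684  0.4024 -0.8634  2.0885 -0.3267  0.6231  1.4812]
tcp in channel mm [-20.088   31.5693  47.756 ] rot err deg [-0.0602 -0.0115 -0.0004]
f [-0.1196  0.2579 -2.5641] w 10.722714188010668 41.353402733802795
[-1.0721  0.1484 -2.3418] [-0.8724  0.0695 -0.069 ]
```

>>> jog_arm(
  deltas=[
    [0,0.0005,-0.0009,0,0,0,0],
    [0,0,0,0,0,0,0],
  ],
)

```text
t: 25.7
eef_pos: [0.4867, 0.173, 0.1736]
tool_rot: [0.015, 0.056, 0.964, 0.258]
contact_force: [0.0, -0.4, -1.4]
gripper_width: 0.126
grasp_force: 41.3
```

>>> jog_arm(
  deltas=[
    [0,0.0005,-0.0009,0,0,0,0],
    [0,0,0,0,0,0,0],
  ],
)

```text
t: 25.9
eef_pos: [0.4867, 0.1733, 0.1733]
tool_rot: [0.015, 0.056, 0.964, 0.258]
contact_force: [-3.4, -5.2, 8.1]
gripper_width: 0.124
grasp_force: 42.7
```

```bash
python3 -c "
from state import *
o,T=state();print(C.inv().apply(o['contact_force']),o['torque'])"
```

```text
t 25.9 q [ 0.5651  0.4047 -0.862   2.0892 -0.3253  0.6199  1.4795]
tcp in channel mm [-20.0752  31.6612  46.2341] rot err deg [-0.036   0.0017 -0.0054]
f [-3.3839 -5.174   8.0556] w 10.527623239229403 42.72816359996796
[-0.7601  2.7668  9.7407] [-0.673   0.7293  0.3373]
```

The louvre meets the floor at the same depth (z 46.3, 12 N). I'll release it and withdraw.

>>> jog_arm(
  deltas=[
    [0,-0.0002,0.0004,0,0,0,0.15],
    [0,0,0,0,0,0,0.2],
    [0,0,0,0,0,0,0.3],
    [0,0,0,0,0,0,0.3],
    [0,0,0,0,0,0,0.3],
    [0,0,0,0,0,0,0.3],
  ],
)

```text
t: 26.5
eef_pos: [0.4867, 0.1734, 0.1732]
tool_rot: [0.015, 0.056, 0.964, 0.258]
contact_force: [-0.3, 0.5, -0.2]
gripper_width: 0.296
grasp_force: 0.0
```

>>> jog_arm(
  deltas=[
    [-0.0003,-0.0025,0.0043,0,0,0,0.3],
    [-0.0006,-0.005,0.0087,0,0,0,0.3],
    [-0.0012,-0.01,0.0173,0,0,0,0.3],
    [-0.0012,-0.01,0.0173,0,0,0,0.3],
    [-0.0012,-0.01,0.0173,0,0,0,0.3],
    [0,-0.02,0.02,0,0,0,0.3],
    [0,-0.03,0.01,0,0,0,0.3],
    [0,-0.03,0,0,0,0,0.3],
    [0,-0.03,0,0,0,0,0.3],
    [0,0,0,0,0,0,0.3],
  ],
)

```text
t: 27.5
eef_pos: [0.483, 0.0207, 0.2683]
tool_rot: [0.017, 0.059, 0.964, 0.258]
contact_force: [-0.1, -0.9, 0.1]
gripper_width: 0.296
grasp_force: 0.0
```

```bash
python3 - <<'E'
from state import *
state(); t=cam("top");s=cam("scene")
def prof(c,a,b,n=25):
    u=proj(c,M+C.apply(np.linspace(a,b,n)*1e-3)).astype(np.float32)
    return cv2.remap(c["img"].mean(2).astype(np.float32),u[:,0].reshape(1,-1),u[:,1].reshape(1,-1),1)[0].astype(int)
print("expected tops: louvre tab z 58, diffuser tab z 58 (step .5mm, z 64..52)")
for n,x,y in(("louvre +x",-15,32),("louvre -x",-27,32),("diff +x",2,-32),("diff -x",-6,-32)):
    print(n,"scene",prof(s,(x,y,64),(x,y,52)))
print("louvre frame top -x edge z 22..10 @y-50:",prof(s,(-31,-50,22),(-31,-50,10)),"@y10:",prof(s,(-31,10,22),(-31,10,10)))
# bystanders: change against the first pictures away from the arm
for n,c in(("top",t),("scene",s)):
    d=cv2.absdiff(c["img"],cv2.imread(f"pics/{n}0.png")[:,:,::-1]).max(2)>40
    B=dict(top=dict(tape=(275,335,278,340),column=(265,300,112,158),screw=(348,455,140,172),green=(435,518,255,282),white=(368,470,322,355)),scene=dict(tape=(332,388,172,228),column=(308,345,318,370),screw=(162,260,270,333),green=(160,232,148,202),white=(234,312,108,178)))[n]
    print(n,{k:round(float(d[v[2]:v[3],v[0]:v[1]].mean()),3) for k,v in B.items()})
E
```

```text
t 27.5 q [ 0.8991  0.2702 -0.8456  1.9656 -0.3834  1.0007  1.7327]
tcp in channel mm [-104.2016   17.7839  204.5408] rot err deg [-0.3049  0.0776 -0.3455]
f [-0.1252 -0.9262  0.0805] w 25.156443519804295 0.0
expected tops: louvre tab z 58, diffuser tab z 58 (step .5mm, z 64..52)
louvre +x scene [14 16 18 20 21 22 22 21 21 21 20 20 20 20 21 21 20 20 19 19 20 20 21 21
 21]
louvre -x scene [63 47 36 25 16 10  6  5  6  6  7  8  8  9  9  9  9  9  9  9  9  9 10 11
 11]
diff +x scene [103 108 114 122 132 142 156 173 189 202 208 210 211 212 212 211 210 208
 208 207 207 207 207 207 207]
diff -x scene [ 70  70  71  73  79  83  87  93  99 104 108 112 115 115 115 114 114 113
 112 110 109 108 108 112 116]
louvre frame top -x edge z 22..10 @y-50: [ 97 102 103  97  86  75  60  45  31  16   7   3   2   3   4   6   7   7
   8   8   8   8   9   9  10] @y10: [103 100  95  90  84  82  82  85  91  96 105 116 129 143 162 177 188 196
 203 208 211 211 210 210 209]
top {'tape': 0.099, 'column': 0.0, 'screw': 0.0, 'green': 0.535, 'white': 0.176}
scene {'tape': 0.054, 'column': 0.0, 'screw': 0.0, 'green': 0.128, 'white': 0.11}
```

```bash
python3 - <<'E'
from state import *
for n,B in(("scene",dict(white=(234,312,108,178),green=(160,232,148,202),tape=(332,388,172,228))),("top",dict(white=(368,470,322,355),green=(435,518,255,282),tape=(275,335,278,340)))):
    a=cv2.imread(f"pics/{n}0.png").astype(int); b=cam(n)["img"][:,:,::-1].astype(int)
    for k,v in B.items():
        r=[]
        for i in(a,b):
            c=i[v[2]:v[3],v[0]:v[1]]; m=(c[...,1]-c[...,2]>40) if k=="green" else (c.min(2)>150) if k=="white" else (c.max(2)<80)
            y,x=np.nonzero(m); r.append((len(x),x.min(),x.max(),y.min(),y.max()) if len(x) else 0)
        print(n,k,r)
E
```

```text
scene white [(184, np.int64(5), np.int64(72), np.int64(3), np.int64(43)), (187, np.int64(5), np.int64(73), np.int64(3), np.int64(67))]
scene green [(1721, np.int64(5), np.int64(69), np.int64(3), np.int64(50)), (1720, np.int64(5), np.int64(69), np.int64(3), np.int64(50))]
scene tape [(1386, np.int64(0), np.int64(55), np.int64(5), np.int64(55)), (1554, np.int64(0), np.int64(55), np.int64(5), np.int64(55))]
top white [(568, np.int64(7), np.int64(97), np.int64(8), np.int64(29)), (280, np.int64(3), np.int64(46), np.int64(5), np.int64(21))]
top green [(363, np.int64(5), np.int64(77), np.int64(5), np.int64(21)), (3, np.int64(77), np.int64(78), np.int64(6), np.int64(8))]
top tape [(140, np.int64(9), np.int64(54), np.int64(9), np.int64(55)), (165, np.int64(9), np.int64(54), np.int64(4), np.int64(53))]
```

The bystanders are unmoved: the scene-view masks match, and the differences in the top view come from the arm overhead. Both parts are home and the gripper is clear, so I'm handing in.

```bash
python3 -c "
from station import bot
print(bot.hand_in())"
```

```text
the job is handed in; nothing more can be done
None
```

I lowered the diffuser into the narrow channel and the louvre into the wide one, each to the floor before release; the bystanders look unmoved in the camera checks and I handed the job in at about 27.6 s. On its first insertion I pressed the diffuser onto the floor with about 55 N because I had the mouth height wrong, and I redid that descent gently.

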